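# Clear the painting table: empty the charcoal tray, pile and press the panels

### The job

Lift the tray of charcoal stubs off the stacking board, tip all the stubs out into the wooden box, and lay the empty tray flat with its pan in the middle of the round cork mat. Then stack all the small painted panels, painted side up, in one square, flush pile on the cork inlay in the middle of the stacking board, long sides along the board's long sides; once they are all piled, set the steel press weight squarely on top, handle up and in line with the pile. Leave everything else as it stands, above all the glass, the dish, the paint tube and the eraser.

Things in the scene. Friction and masses are not known exactly. Their poses are not given: they have to be found in the camera images.
- board: fixed dark wooden stacking board, 130 x 100 x 12 mm, with a thin cork inlay 86 x 58 mm in its middle that has the outline of a panel; origin at the centre of its underside, x axis along its long (130 mm) side, z up
- board_mid (a point): centre of the stacking board's top face, 12 mm above the table
- tray: loose aluminium tray like a small dustpan, at the start lying on the stacking board: pan 150 (x) x 108 (y) mm, floor and walls 4 mm thick, walls 22 mm high on three sides, open mouth (no wall) at its -x end, wooden bar handle at its +x end; about 160 g; origin at the centre of the pan's underside, z up
- tray_handle (a point): grip point on the tray's handle: tray coordinates (110, 0, 18) mm. The handle is a bar 80 mm long along tray x (from x = 74 to 154 mm), 16 mm wide along tray y, from 6 to 30 mm above the pan's underside
- box: fixed open wooden box, 150 (x) x 165 (y) x 60 mm high outside, walls and floor 6 mm; origin at the centre of its underside
- mat: fixed round cork mat, 170 mm across, 3 mm thick; origin at the centre of its underside
- weight: loose press weight: steel slab 84 (x) x 56 (y) x 16 mm with a wooden bar handle on top; about 0.6 kg; origin at the centre of its underside, x along its long side, z up
- weight_handle (a point): grip point of the weight's handle, 30 mm above its underside; the handle is 60 mm long along the weight's x, 14 mm wide along its y, from 16 to 42 mm above the underside
- panel1: loose small painted wooden panel, 84 (x) x 56 (y) x 14 mm, about 50 g, lying on the table, painted side up; may be absent; all panels are alike; origin at the centre of its underside, x along its long side, z up (out of the painted side)
- panel2: loose small painted wooden panel, 84 (x) x 56 (y) x 14 mm, about 50 g, lying on the table, painted side up; may be absent; all panels are alike; origin at the centre of its underside, x along its long side, z up (out of the painted side)
- panel3: loose small painted wooden panel, 84 (x) x 56 (y) x 14 mm, about 50 g, lying on the table, painted side up; may be absent; all panels are alike; origin at the centre of its underside, x along its long side, z up (out of the painted side)
- panel4: loose small painted wooden panel, 84 (x) x 56 (y) x 14 mm, about 50 g, lying on the table, painted side up; may be absent; all panels are alike; origin at the centre of its underside, x along its long side, z up (out of the painted side)
- panel5: loose small painted wooden panel, 84 (x) x 56 (y) x 14 mm, about 50 g, lying on the table, painted side up; may be absent; all panels are alike; origin at the centre of its underside, x along its long side, z up (out of the painted side)
- stub1: loose charcoal block stub, 28 x 18 x 18 mm, 14 g, lying in the tray at the start; may be absent; origin at the centre of its 28 x 18 mm underside
- stub2: loose charcoal block stub, 28 x 18 x 18 mm, 14 g, lying in the tray at the start; may be absent; origin at the centre of its 28 x 18 mm underside
- stub3: loose charcoal block stub, 28 x 18 x 18 mm, 14 g, lying in the tray at the start; may be absent; origin at the centre of its 28 x 18 mm underside
- stub4: loose charcoal block stub, 28 x 18 x 18 mm, 14 g, lying in the tray at the start; may be absent; origin at the centre of its 28 x 18 mm underside
- stub5: loose charcoal block stub, 28 x 18 x 18 mm, 14 g, lying in the tray at the start; may be absent; origin at the centre of its 28 x 18 mm underside
- water_glass: bystander, to be left alone: open water glass, 64 mm across, 75 mm high; origin under its middle
- mix_dish: bystander, to be left alone: small white dish, 72 mm across, 22 mm high; origin under its middle
- tube: bystander, to be left alone: paint tube lying down, about 115 mm long, 28 mm thick; origin under its middle
- eraser: bystander, to be left alone: white eraser 45 x 22 x 13 mm; origin under its middle
Things that resemble listed ones, but are neither listed nor needed, are in the scene too. Leave any orange or pink look-alike of the panel2 alone.

How it is judged:
On the way, in this order (a step that is already met when the one before it is completed fails the run):
1. the tray is tipped over the box (more than 0.5 rad, clear above the table) (angle between tray's own z axis and vertical above 0.5 rad and horizontal distance between tray and box below 0.15 m and height (world z) of tray above 0.06 m), for 0.1 s.
2. all the panels lie in one square pile in the middle of the stacking board (horizontal distance between each of panel1, panel2, panel3, panel4, panel5 and board_mid below 0.009 m and angle between the x axis of each of panel1, panel2, panel3, panel4, panel5 and the x axis of board, either way round below 0.12 rad and angle between each of panel1, panel2, panel3, panel4, panel5's own z axis and vertical below 0.06 rad and linear speed of each of panel1, panel2, panel3, panel4, panel5 below 0.02 m/s), for 0.2 s.
3. the weight stands squarely on the whole pile (horizontal distance between weight and board_mid below 0.009 m and angle between the x axis of weight and the x axis of board, either way round below 0.12 rad and angle between weight's own z axis and vertical below 0.06 rad and linear speed of weight below 0.02 m/s and z of weight in the frame of panel1 above 0.008 m and z of weight in the frame of panel2 above 0.008 m and z of weight in the frame of panel3 above 0.008 m and z of weight in the frame of panel4 above 0.008 m and z of weight in the frame of panel5 above 0.008 m), for 0.2 s.
At the end, for the whole second after the job is handed in: Panels piled on the board, painted side up, each within 9 mm of its middle, 0.12 rad of its long direction, level within 0.06 rad; weight on top likewise; every stub in the box below the rim; tray upright on the mat, pan centre within 35 mm of the mat's; all at rest (all of step 2 and all of step 3 and x of stub1 in the frame of box between -0.07 and 0.07 m and y of stub1 in the frame of box between -0.078 and 0.078 m and z of stub1 in the frame of box between 0 and 0.06 m and x of stub2 in the frame of box between -0.07 and 0.07 m and y of stub2 in the frame of box between -0.078 and 0.078 m and z of stub2 in the frame of box between 0 and 0.06 m and x of stub3 in the frame of box between -0.07 and 0.07 m and y of stub3 in the frame of box between -0.078 and 0.078 m and z of stub3 in the frame of box between 0 and 0.06 m and x of stub4 in the frame of box between -0.07 and 0.07 m and y of stub4 in the frame of box between -0.078 and 0.078 m and z of stub4 in the frame of box between 0 and 0.06 m and x of stub5 in the frame of box between -0.07 and 0.07 m and y of stub5 in the frame of box between -0.078 and 0.078 m and z of stub5 in the frame of box between 0 and 0.06 m and horizontal distance between tray and mat below 0.035 m and angle between tray's own z axis and vertical below 0.06 rad and height (world z) of tray below 0.012 m and linear speed of tray below 0.02 m/s); the robot touches nothing.
It fails at once if a bystander is pushed away (more than 40 mm) or tipped over (distance of any of water_glass, mix_dish, tube, eraser from where it was at the start of the episode above 0.04 m or angle between any of water_glass, mix_dish, tube, eraser's own z axis and vertical above 0.5 rad).
Of panel1, panel2, panel3, panel4, panel5 only 3 to 5 are there at a start; the rules pass over those that are not, and their reading is None.
Of stub1, stub2, stub3, stub4, stub5 only 3 to 5 are there at a start; the rules pass over those that are not, and their reading is None.
At some moment in a run one of panel1, panel2, panel3, panel4, panel5 may be knocked a few centimetres aside while the robot is not near it.
It also fails if it takes over 210 s, if anything falls off the work surface, if the arm or the gripper's body presses on something with over 40 N, if the wrist force passes 120 N, or if a joint passes its speed limit or range.

### The arm

A 6-joint arm with a two-finger parallel gripper is mounted at the origin on the work surface. World frame = base frame: x ahead of the robot, y to its left, z up, the work surface at z = 0. Lengths are in m, angles in rad, forces in N, time in s.
With the tool pointing down it reaches from about 0.375 to 0.975 m from the base axis. Payload 3.8 kg.
Tool frame: the origin (TCP) lies midway between the tips of the shut fingers; the grasp point (between the pads) lies 19 mm behind it; z points along the fingers, y is the line along which they close (so a half turn about z gives the same grasp; the last joint's range is limited). The gripper opens to 85 mm and grips with 20 to 120 N. Pads are 22 mm wide; open, the fingers measure 114 mm over their backs; the gripper's body (76 mm by 85 mm) begins 54 mm behind the grasp point. The pads swing forward as they close: fully open they stand 13 mm farther back than shut.
Start: joints at [-1.239, 0.264, 1.604, -0, 1.274, -0.037], TCP at [0.243, -0.63, 0.231] pointing down, gripper open.
Joint ranges: [-2.63, 2.63], [-0.94, 2.18], [0.31, 2.57], [-1.31, 4.45], [0, 2.66], [-2.55, 2.55]. Speed limits (rad/s): [2.57, 2.57, 3.14, 3.14, 3.14, 3.14].

### API

Orientations are given as a unit quaternion [x, y, z, w].
In Python, from station import move_pose, servo_line, movej, gripper_to, wait, inverse_kinematics, observe, read_camera, camera_params, MotionError, hand_in, find_in gives the robot as it stands. Calls block until the motion is done:
- move_pose(position, orientation): joint-space move of the TCP to a pose.
- servo_line(position, velocity=0.15, frame=None): straight line of the TCP; frame=None keeps the orientation; velocity is the mean speed in m/s.
- movej(angles): joint-space move.
- gripper_to(opening, newtons=None): finger opening in m; newtons is the grip in N (None keeps the last); returns when the fingers have stopped.
- wait(seconds).
- inverse_kinematics(position, orientation): joint angles nearest the present ones, or None.
- observe(): the state.
- read_camera(name): name is "side" or "top" or "wrist"; returns the picture (420x560x3 uint8, blue, green, red); there is no depth.
- camera_params(name): a dict with "fx", "fy", "cx", "cy" (pixels), "world_from_camera" (4x4, takes a point from camera to world coordinates). Camera axes: x right, y up, looking along -z (the intrinsics and any distortion apply to the point x, -y, -z); pixel columns grow to the right and rows downward; lengths in m; the calibration is good to about 2 mm. The wrist camera is an equidistant fisheye: a pixel r from the principal point sees the ray r / f radians off the axis. A picture is of the moment at which its call begins: read the wrist's pose just before it. camera_params takes no time and is no camera call; for the wrist camera it gives the pose at the moment of the call.
A pose or a line that the arm cannot do raises MotionError and nothing moves.
- hand_in(): hands the job in; it is judged then, once.
Trained networks look in the newest picture that a camera, given by its name, has taken for a name from the list of things; names that differ only in an ending like _2 or _b are one class to them, and where a whole thing is asked for, a point or a joint stands for the part that bears it (a point fixed in the world has none). Each returns a list of dicts, best first, with "score" (0 to 1); they miss things now and then, are a little off and sometimes report something else, mostly with a low value. They report only what shows in the picture. A call takes as long as a camera call. They do not tell look-alikes from the thing itself.
- find_in(camera, query): "xyz" ([x, y, z] in m, in the coordinates of the camera as it stood for that picture, good to about 4 mm: the middle of the surface that is visible of it).
The state is a dict: "clock": time; "q": joint angles; "joint_velocities": joint speeds; "tau": joint torques, N m; "ee_pos": TCP position; "orientation": TCP orientation; "force": force on the tool from outside, world axes, zero at the start; "wrist_torque": the same for the moment, N m; "gripper_width": finger opening in m; "grasp_force": force on a finger pad.
Only numpy, scipy, OpenCV 4.12 (cv2) and the standard library are available. Lean on these libraries where they do the work, as an engineer would, in place of code of your own. Each camera call takes 0.05 s, during which the arm holds its last target. There are 200 camera calls.

## Working session

There is one attempt and no reset: what is moved stays moved. The work goes in short steps, each a Python script; the robot and the scene stay as the last script left them, time stands still between calls to the robot, and variables do not carry over. Pictures are saved under pics/ and viewed, at most 14 in all, crops included, and the job is handed in when it is done.

```bash
ls; mkdir -p pics; python3 - <<'E'
from station import *
import cv2,numpy as np
for c in ("top","side"):
    im=read_camera(c); cv2.imwrite(f"pics/{c}0.png",im)
    P=camera_params(c);M=np.array(P["world_from_camera"]);print(c,{k:P[k] for k in P if k!="world_from_camera"});print(M.round(3))
    for q in ["board","tray","tray_handle","box","mat","weight","panel1","stub1","water_glass","mix_dish","tube","eraser"]:
        for d in find_in(c,q):
            p=np.array(d["xyz"]);w=M@np.r_[p,1];print(q,round(d["score"],2),w[:3].round(3),int(P["cx"]+P["fx"]*p[0]/-p[2]),int(P["cy"]+P["fy"]*-p[1]/-p[2]))
print(observe()["clock"])
E
```

```text
pics
top {'fx': 488.86815279200306, 'fy': 488.86815279200306, 'cx': 282.7218398617067, 'cy': 216.7222871836813}
[[ 0.015  0.986 -0.166  0.322]
 [-1.     0.017  0.009 -0.04 ]
 [ 0.012  0.166  0.986  1.514]
 [ 0.     0.     0.     1.   ]]
board 0.4 [0.51  0.405 0.016] 133 234
tray 0.87 [ 0.53  -0.044  0.016] 279 230
tray_handle 0.82 [ 0.533 -0.04   0.011] 277 229
box 0.62 [0.431 0.243 0.002] 185 261
mat 0.83 [ 0.63   0.252 -0.   ] 185 198
weight 0.8 [0.512 0.405 0.021] 132 233
panel1 0.83 [ 0.573 -0.366  0.016] 383 218
panel1 0.8 [ 0.591 -0.493  0.015] 423 213
panel1 0.76 [ 0.673 -0.223  0.015] 336 186
panel1 0.72 [ 0.447 -0.215  0.016] 334 258
panel1 0.61 [ 0.57  -0.211  0.016] 333 218
panel1 0.61 [ 0.449 -0.376  0.013] 386 258
stub1 0.63 [ 0.535 -0.008  0.03 ] 267 228
stub1 0.6 [ 0.573 -0.064  0.037] 285 215
stub1 0.41 [ 0.573 -0.017  0.037] 270 215
water_glass 0.89 [ 0.768 -0.036  0.04 ] 278 154
mix_dish 0.89 [ 0.38  -0.048  0.013] 279 279
tube 0.54 [ 0.721 -0.366  0.026] 382 171
eraser 0.43 [0.371 0.072 0.015] 240 281
side {'fx': 430.0698133511199, 'fy': 430.0698133511199, 'cx': 27
[... 473 characters left out ...]
34  0.015] 346 268
weight 0.71 [0.518 0.406 0.014] 218 124
panel1 0.97 [ 0.559 -0.223  0.015] 297 277
panel1 0.96 [ 0.572 -0.376  0.015] 329 336
panel1 0.92 [ 0.591 -0.506  0.015] 368 397
panel1 0.9 [ 0.44  -0.227  0.014] 246 293
panel1 0.61 [ 0.673 -0.229  0.014] 346 267
stub1 0.49 [ 0.536 -0.014  0.032] 260 209
stub1 0.44 [ 0.574 -0.071  0.038] 282 220
stub1 0.41 [ 0.567 -0.025  0.038] 274 208
stub1 0.41 [ 0.531 -0.087  0.034] 267 230
water_glass 0.76 [ 0.751 -0.048  0.048] 346 195
mix_dish 0.81 [ 0.381 -0.04   0.013] 202 236
mix_dish 0.6 [0.623 0.237 0.002] 265 153
mix_dish 0.48 [0.515 0.405 0.018] 217 124
tube 0.8 [ 0.718 -0.37   0.027] 396 310
eraser 0.43 [0.368 0.065 0.008] 190 210
1.3
```

```bash
python3 - <<'E'
import cv2
im=cv2.imread("pics/top0.png"); cv2.imwrite("pics/t1.png",cv2.resize(im[130:310,90:460],(800,389),interpolation=cv2.INTER_CUBIC))
E
```

```text
(no output)
```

View pics/t1.png

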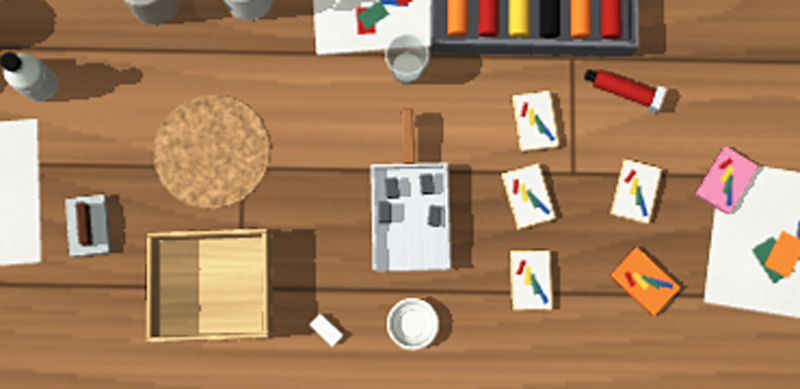

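View pics/side0.png

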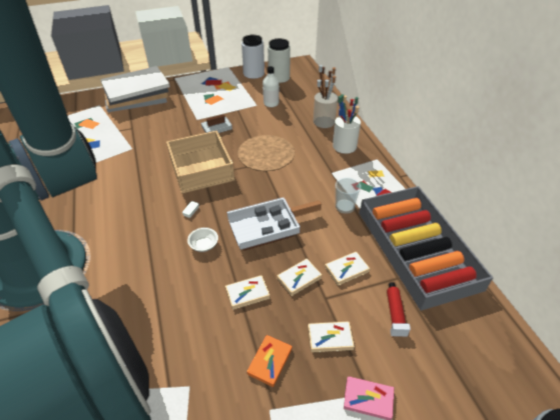

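The top picture (crop) shows the tray at (410,215) with four stubs, its handle pointing away from the robot (+x). The box is at (208,285), the mat at (212,150) and the weight at (87,225).

Six things look like panels:
- White ones at (536,120), (528,195), (531,280) and (637,190). These are the real panels, since the others are coloured look-alikes.
- Orange at (646,282) and pink at (727,180). These are to be left alone.

The side view agrees. Next I take close wrist views, which also serve as the confirming crops.

```bash
cat > h.py <<'E'
from station import *
import cv2, numpy as np
from scipy.spatial.transform import Rotation as R
def down(psi, tilt=0.0):
    """tool down, tool x at yaw psi; tilt lifts the +x side of what is held"""
    c,s=np.cos(psi),np.sin(psi)
    M=np.array([[c,s,0],[s,-c,0],[0,0,-1.]])
    return (R.from_rotvec(-tilt*np.array([-s,c,0]))*R.from_matrix(M)).as_quat()
def best(p,psi,tilt=0):
    """of the two equivalent yaws the one with the smaller joint-6 angle"""
    o=[(abs(q[5]),a) for a in (psi,psi+np.pi) if (q:=inverse_kinematics(list(p),list(down(a,tilt)))) is not None]
    return min(o)[1] if o else None
def mp(p,psi,tilt=0): move_pose(list(map(float,p)),[float(v) for v in down(psi,tilt)])
def ln(p,v=0.15): servo_line(list(map(float,p)),velocity=v)
def rect(cam,z,x0,x1,y0,y1,res=0.001,im=None):
    """orthographic picture of plane z: rows = x falling, columns = y falling"""
    P=camera_params(cam); im=read_camera(cam) if im is None else im
    X,Y=np.meshgrid(np.arange(x1,x0,-res),np.arange(y1,y0,-res),indexing="ij")
    W=np.linalg.inv(np.array(P["world_from_camera"]))
    C=np.stack([X,Y,0*X+z,0*X+1],-1)@W.T
    x,y,d=C[...,0],-C[...,1],-C[...,2]
    if cam=="wrist":
        r=np.hypot(x,y)+1e-12; k=np.arctan2(r,d)/r
    else: k=1/d
    return cv2.remap(im,(P["cx"]+P["fx"]*x*k).astype(np.float32),(P["cy"]+P["fy"]*y*k).astype(np.float32),cv2.INTER_LINEAR)
def rects(mask,x1,y1,lo,hi,res=0.001):
    """min-area rectangles: (x, y, yaw of long side, long, short)"""
    out=[]
    for c in cv2.findContours(mask.astype(np.uint8),cv2.RETR_EXTERNAL,cv2.CHAIN_APPROX_NONE)[0]:
        c=cv2.convexHull(c)
        if lo<cv2.contourArea(c)*res*res*1e6<hi:
            b=cv2.boxPoints(cv2.minAreaRect(c)); e=[b[1]-b[0],b[2]-b[1]]; e.sort(key=np.linalg.norm)
            m=b.mean(0); d=e[1]; yaw=np.arctan2(-d[0],-d[1]); yaw=(yaw+np.pi/2)%np.pi-np.pi/2
            out.append((x1-m[1]*res,y1-m[0]*res,yaw,np.linalg.norm(e[1])*res,np.linalg.norm(e[0])*res))
    return out
E
python3 - <<'E'
from h import *
print(R.from_quat(observe()["orientation"]).as_matrix().round(2))
P=camera_params("wrist");print({k:P[k] for k in P if k!="world_from_camera"});print((np.array(P["world_from_camera"])[:3,3]-observe()["ee_pos"]).round(3))
p=(0.55,-0.25,0.36); a=best(p,0);print(a);mp(p,a)
im=rect("wrist",0.014,0.36,0.76,-0.46,0.04); cv2.imwrite("pics/w1.png",im)
M=np.array(camera_params("wrist")["world_from_camera"]);print(M[:3,3])
m=(im.min(2)>150);
for r in rects(m,0.76,0.04,2500,20000): print(np.round(r,3))
p=(0.58,-0.04,0.33); a=best(p,0);print(a);mp(p,a)
im2=rect("wrist",0.03,0.4,0.8,-0.2,0.12); cv2.imwrite("pics/w2.png",im2)
cv2.imwrite("pics/w12.png",np.hstack([im,im2])[:, :800])
print(observe()["clock"],observe()["gripper_width"])
E
```

```text
[[ 0.93  0.36 -0.  ]
 [ 0.36 -0.93  0.  ]
 [ 0.   -0.   -1.  ]]
{'fx': 325.19226210127806, 'fy': 325.19226210127806, 'cx': 277.5590496947907, 'cy': 214.04530926359305}
[0.073 0.028 0.143]
0
[ 0.62763306 -0.25108033  0.5024738 ]
[ 0.386 -0.048 -1.571  0.072  0.051]
[ 0.445 -0.218  0.027  0.08   0.054]
[ 0.527 -0.037  0.039  0.156  0.113]
[ 0.566 -0.215  0.298  0.082  0.054]
[ 0.576 -0.371 -0.24   0.081  0.054]
[ 0.678 -0.226  0.154  0.081  0.053]
0
4.1 0.08514623750561805
```

View pics/w12.png

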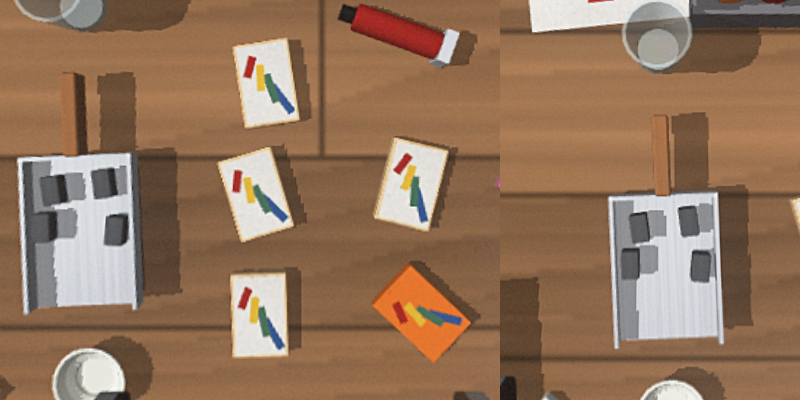

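The wrist views show exactly four white panels at (266,82), (256,193), (260,314) and (411,183). The orange look-alike is at (420,312). The tray holds four stubs, and its handle runs from (660,115) to (662,195). Now I look at the box, mat and weight, and check that the tipping path is reachable.

```bash
python3 - <<'E'
from h import *
p=(0.47,0.28,0.36); a=best(p,0);print(a);mp(p,a)
im=read_camera("wrist")
A=rect("wrist",0.06,0.32,0.72,0.13,0.48,im=im);B=rect("wrist",0.003,0.32,0.72,0.13,0.48,im=im)
cv2.imwrite("pics/w3.png",np.hstack([A,B]))
M=np.array(camera_params("wrist")["world_from_camera"])
for q in ["box","mat","weight","weight_handle"]:
    for d in find_in("wrist",q)[:2]: print(q,round(d["score"],2),(M@np.r_[d["xyz"],1])[:3].round(3))
# tipping feasibility: mouth edge at m, yaw psi
L=0.095+0.075
for psi in (0.0,0.3,0.5):
  for base in (psi,psi+np.pi):
    r=[]
    for t in (0,.3,.6,.8,1.0,1.15):
        m=np.array([0.455,0.243,0.085]); 
        u=np.array([np.cos(t)*np.cos(psi),np.cos(t)*np.sin(psi),np.sin(t)]); n=np.array([-np.sin(t)*np.cos(psi),-np.sin(t)*np.sin(psi),np.cos(t)])
        tcp=m+L*u+0.002*n
        Q=(R.from_rotvec(-t*np.array([-np.sin(psi),np.cos(psi),0]))*R.from_quat(down(base))).as_quat()
        q=inverse_kinematics(list(tcp),list(Q)); r.append(None if q is None else np.round(q,2))
    print(psi,base,[x is not None for x in r],r[-1])
print(observe()["clock"])
E
```

```text
3.141592653589793
box 0.65 [0.431 0.229 0.004]
box 0.36 [ 0.529 -0.043  0.016]
mat 0.7 [ 0.619  0.248 -0.   ]
mat 0.51 [0.428 0.231 0.006]
weight 0.8 [0.507 0.408 0.016]
weight_handle 0.78 [0.505 0.41  0.016]
weight_handle 0.24 [ 0.533 -0.079  0.036]
0.0 0.0 [True, True, True, False, False, False] None
0.0 3.141592653589793 [True, True, True, True, False, False] None
0.3 0.3 [True, True, True, True, False, False] None
0.3 3.441592653589793 [True, True, True, True, False, False] None
0.5 0.5 [True, True, True, True, True, False] None
0.5 3.641592653589793 [True, True, True, True, False, False] None
6.5167
```

View pics/w3.png

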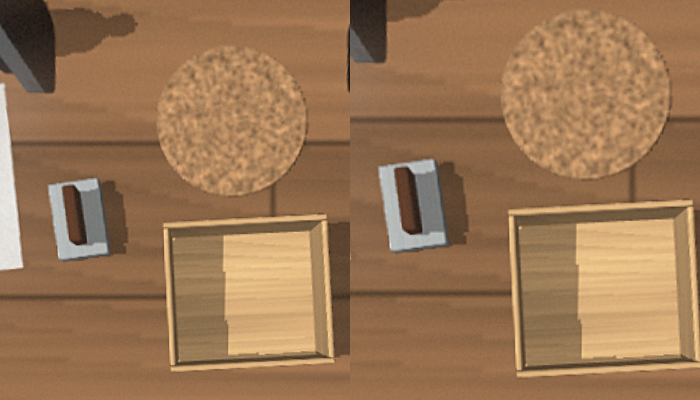

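Corrected for height, the box centre is about (0.428,0.231) with yaw about 0.045, and the mat centre is about (0.625,0.244). Next I search for a tray yaw that allows a steeper tip.

```bash
cat >> h.py <<'E'
BOX=np.array([0.428,0.231])
def tip(psi,t,inset=0.03,z=0.085,L=0.170,dz=0.002,half=0):
    """TCP pose with the tray's mouth edge over the box; tray x at yaw psi, tilted by t"""
    c,s=np.cos(psi),np.sin(psi)
    m=np.r_[BOX+inset*np.array([c,s]),z]
    u=np.array([np.cos(t)*c,np.cos(t)*s,np.sin(t)]); n=np.array([-np.sin(t)*c,-np.sin(t)*s,np.cos(t)])
    Q=(R.from_rotvec(-t*np.array([-s,c,0]))*R.from_quat(down(psi+half*np.pi))).as_quat()
    return [float(v) for v in m+L*u+dz*n],[float(v) for v in Q]
E
python3 - <<'E'
from h import *
for psi in np.arange(-3,3.2,0.25):
  for half in (0,1):
    r=[]
    for t in (0,.3,.6,.8,1.0,1.15,1.3):
        q=inverse_kinematics(*tip(psi,t,half=half)); r.append(q)
    k=[x is not None for x in r]
    if sum(k)>4: print(round(psi,2),half,"".join("01"[v] for v in k), np.round(r[0],2) if r[0] is not None else 0,np.round(r[4],2) if r[4] is not None else 0)
p=(0.626,-0.042,0.014)
for a in (0.04,0.04+np.pi): print(np.round(inverse_kinematics(list(p),list(down(a))),2))
E
```

```text
-3.0 0 1111111 [ 0.64 -0.35  2.47 -0.    1.02 -1.07] [ 0.36  0.36  1.8   0.2   1.97 -1.37]
-3.0 1 1111111 [ 0.64 -0.35  2.47 -0.    1.02  2.07] [0.36 0.36 1.8  0.2  1.97 1.77]
-2.75 0 1111111 [ 0.48 -0.4   2.5  -0.    1.04 -1.48] [ 0.43  0.37  1.78  0.04  1.99 -1.54]
-2.75 1 1111111 [ 0.48 -0.4   2.5  -0.    1.04  1.66] [0.43 0.37 1.78 0.04 1.99 1.61]
-2.5 0 1111111 [ 0.31 -0.4   2.5  -0.    1.04 -1.9 ] [ 0.5   0.37  1.78 -0.13  1.98 -1.7 ]
-2.5 1 1111111 [ 0.31 -0.4   2.5  -0.    1.04  1.24] [ 0.5   0.37  1.78 -0.13  1.98  1.44]
-2.25 0 1111111 [ 0.16 -0.34  2.46 -0.    1.01 -2.3 ] [ 0.56  0.35  1.8  -0.3   1.94 -1.87]
-2.25 1 1111111 [ 0.16 -0.34  2.46 -0.    1.01  0.84] [ 0.56  0.35  1.8  -0.3   1.94  1.28]
-2.0 0 0111111 0 [ 0.62  0.33  1.84 -0.45  1.88 -2.02]
-2.0 1 1111111 [ 0.07 -0.24  2.4  -0.    0.99  0.5 ] [ 0.62  0.33  1.84 -0.45  1.88  1.12]
-1.75 0 0011111 0 [ 0.68  0.29  1.89 -0.6   1.78 -2.15]
-1.75 1 1111111 [ 0.02 -0.14  2.32 -0.    0.96  0.2 ] [ 0.68  0.29  1.89 -0.6   1.78  0.99]
-1.5 0 0011111 0 [ 0.73  0.24  1.96 -0.73  1.67 -2.27]
-1.5 1 1111111 [ 0.01 -0.04  2.
[... 1087 characters left out ...]
11111 [ 0.83  0.14  2.03 -0.    0.96  0.4 ] [ 0.1   0.11  2.11  0.93  1.46 -0.71]
2.25 0 1111111 [ 0.86  0.06  2.13 -0.    0.95  0.18] [ 0.13  0.18  2.03  0.8   1.6  -0.81]
2.5 0 1111111 [ 0.86 -0.04  2.23 -0.    0.95 -0.07] [ 0.18  0.24  1.96  0.67  1.72 -0.93]
2.5 1 0011111 0 [0.18 0.24 1.96 0.67 1.72 2.21]
2.75 0 1111111 [ 0.84 -0.14  2.32 -0.    0.96 -0.34] [ 0.23  0.29  1.89  0.53  1.82 -1.05]
2.75 1 0111111 0 [0.23 0.29 1.89 0.53 1.82 2.09]
3.0 0 1111111 [ 0.77 -0.25  2.4  -0.    0.99 -0.66] [ 0.29  0.33  1.84  0.38  1.9  -1.19]
3.0 1 1111111 [ 0.77 -0.25  2.4  -0.    0.99  2.49] [0.29 0.33 1.84 0.38 1.9  1.95]
[-0.11  0.39  1.88 -0.    0.87  1.42]
[-0.11  0.39  1.88 -0.    0.87 -1.72]
```

```bash
python3 - <<'E'
from h import *
a=0.04+np.pi
mp((0.626,-0.042,0.12),a); gripper_to(0.05)
ln((0.626,-0.042,0.014),0.08); print(np.round(observe()["force"],1))
gripper_to(0.0,110); o=observe(); print(o["gripper_width"],o["grasp_force"])
ln((0.626,-0.042,0.2),0.06); wait(0.3)
o=observe(); print(o["gripper_width"],np.round(o["force"],1),np.round(o["wrist_torque"],2),o["clock"])
cv2.imwrite("pics/s4.png",np.hstack([cv2.resize(read_camera("side")[130:290,180:380],(500,400)),cv2.resize(read_camera("wrist"),(300,400))]))
E
```

```text
[-0.2 -0.4 -0.7]
0.014139278920675713 107.22090125083923
0.014193245543731772 [ 0.   0.2 -2.3] [ 0.04 -0.15 -0.04] 13.975
```

View pics/s4.png

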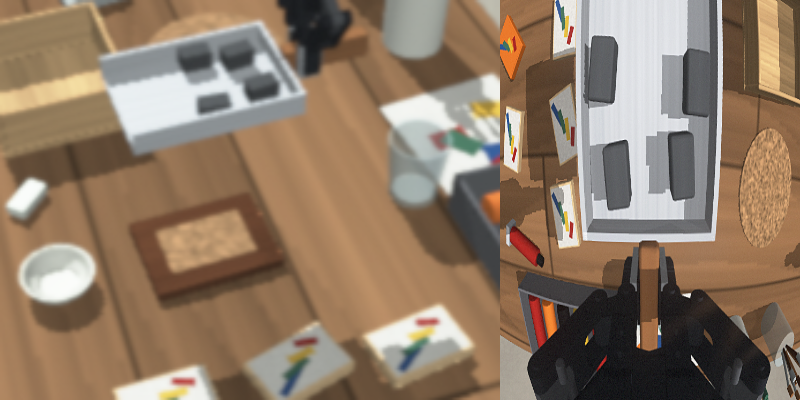

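The tray is lifted and level, with four stubs in it at (200,50), (238,52), (262,85) and (213,102). The board and its inlay now show at (207,240). Next I carry the tray over the box and tip it.

```bash
python3 - <<'E'
from h import *
psi=-1.52
p,Q=tip(psi,-0.1,z=0.14,half=1)
servo_line(p,velocity=0.13,frame=Q)
p,Q=tip(psi,0.0,half=1); servo_line(p,velocity=0.1,frame=Q)
for t in (0.25,0.5,0.75,1.0,1.2):
    p,Q=tip(psi,t,z=0.085+0.015*t,half=1); servo_line(p,velocity=0.08,frame=Q)
wait(0.5); print(observe()["clock"],observe()["gripper_width"])
cv2.imwrite("pics/s5.png",np.hstack([cv2.resize(read_camera("side")[90:290,140:340],(400,400)),cv2.resize(read_camera("top")[180:320,120:260],(400,400))]))
E
```

```text
20.3833 0.014186296550933956
```

View pics/s5.png

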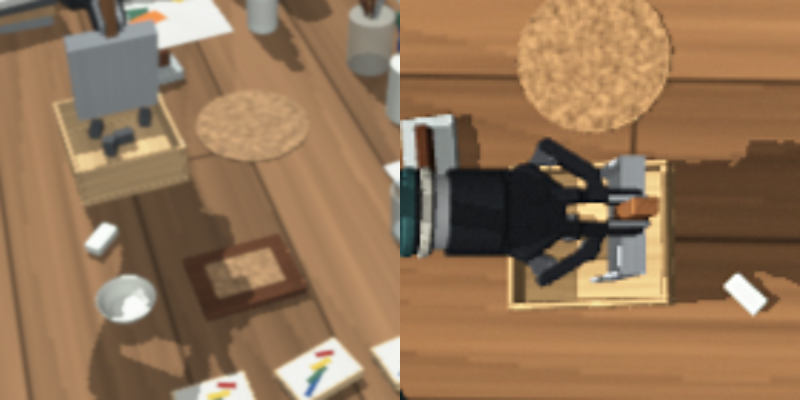

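The tray is tipped at about 1.2 rad and the stubs are in the box, at (95,128), (145,117) and (118,140). Now I level it and lay it on the mat.

```bash
python3 - <<'E'
from h import *
o=observe(); p=o["ee_pos"]; ln((p[0],p[1],p[2]+0.10),0.15)
psi=-0.4; c=np.array([0.625,0.244]); g=c+0.095*np.array([np.cos(psi),np.sin(psi)])
q=inverse_kinematics([*map(float,g),0.006],[float(v) for v in down(psi+np.pi)]); print(np.round(q,2))
mp((*g,0.2),psi+np.pi)
im=cv2.resize(read_camera("wrist"),(400,300))
ln((*g,0.03),0.12); ln((*g,0.0065),0.03); wait(0.2); print(np.round(observe()["force"],1))
gripper_to(0.05); ln((*g,0.2),0.12)
p=(0.5,0.16,0.36);a=best(p,0);mp(p,a)
w=read_camera("wrist")
cv2.imwrite("pics/s6.png",np.hstack([im,cv2.resize(rect("wrist",0.02,0.34,0.74,-0.06,0.34,im=w),(300,300))]))
np.save("w6.npy",w)
# board
B=rect("wrist",0.012,0.42,0.64,-0.14,0.06,res=0.0005,im=w)
cv2.imwrite("pics/b6.png",B)
print(observe()["clock"])
E
```

```text
[ 0.25  0.58  1.61 -0.    0.96 -0.92]
[-0.6 -0.5 -1.8]
28.8583
```

View pics/s6.png

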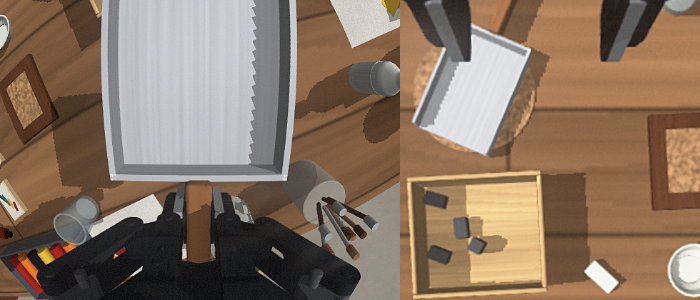

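The tray lies empty on the mat at (472,90), and all four stubs are in the box, at (436,199), (461,227), (439,254) and (477,245). Next I measure the board inlay and the panels.

```bash
cat >> h.py <<'E'
def panels(im=None):
    A=rect("wrist",0.014,0.36,0.76,-0.5,-0.12,im=im)
    h=cv2.cvtColor(A,cv2.COLOR_BGR2HSV)
    m=cv2.morphologyEx((A.min(2)>135).astype(np.uint8),cv2.MORPH_OPEN,np.ones((3,3)))
    return A,[r for r in rects(m,0.76,-0.12,3200,5200) if 0.075<r[3]<0.09 and 0.048<r[4]<0.062]
def inlay(im=None):
    B=rect("wrist",0.012,0.43,0.63,-0.14,0.05,res=0.0005,im=im)
    v=cv2.GaussianBlur(B,(5,5),0).max(2)
    return B,v
E
python3 - <<'E'
from h import *
p=(0.47,-0.13,0.34);a=best(p,np.pi);mp(p,0)
w=read_camera("wrist"); A,r=panels(w); print(np.round(r,3))
B,v=inlay(w); t,_=cv2.threshold(v,0,255,cv2.THRESH_OTSU); print(t)
for th in (90,110,130,t):
    print(th,np.round(rects((v>th),0.63,0.05,3500,7000,0.0005),3), np.round(rects((v<th),0.63,0.05,9000,16000,0.0005),3))
cv2.imwrite("pics/b7.png",np.hstack([B,cv2.resize(A,(400,400))]))
print(observe()["clock"])
E
```

```text
[[ 0.445 -0.218  0.031  0.083  0.055]
 [ 0.566 -0.215  0.291  0.083  0.056]
 [ 0.576 -0.371 -0.245  0.083  0.056]
 [ 0.677 -0.225  0.153  0.083  0.056]]
134.0
90 [] []
110 [[ 0.616 -0.045 -1.571  0.19   0.029]] [[ 0.53  -0.068  0.058  0.13   0.085]]
130 [[ 0.528 -0.048  0.046  0.088  0.06 ]
 [ 0.616 -0.045 -1.571  0.19   0.027]] []
134.0 [[ 0.528 -0.048  0.049  0.088  0.06 ]
 [ 0.617 -0.045 -1.571  0.19   0.027]] []
31.0917
```

View pics/b7.png

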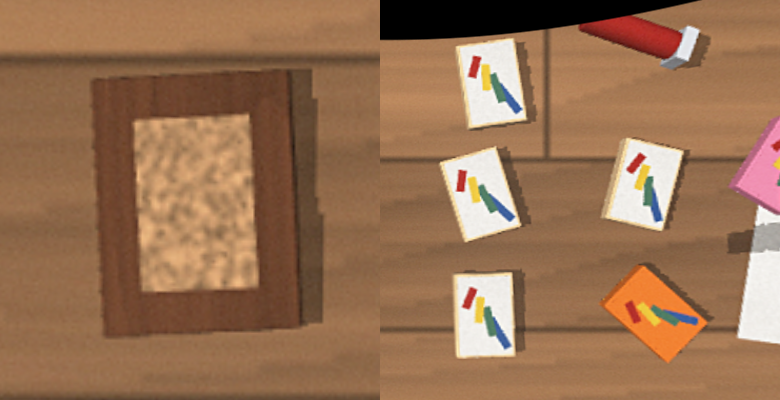

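The inlay is centred at (0.528,-0.048) with yaw 0.048 rad. The four white panels match the earlier readings. I stack the first one.

```bash
cat >> h.py <<'E'
MID=np.array([0.528,-0.048]); BY=0.048
def pick_place(r,k,adj=(0,0)):
    """panel r onto level k (0 = on the board)"""
    x,y,yaw=r[:3]; z=0.012+0.014*k; m=MID+np.array(adj)
    a=best((x,y,0.1),yaw); d=a-yaw
    mp((x,y,0.11),a); gripper_to(0.076)
    ln((x,y,0.002),0.12); gripper_to(0.0,60); o=observe(); print("grip",round(o["gripper_width"],4),np.round(o["force"],1))
    ln((x,y,0.14),0.2); mp((*m,0.14),BY+d)
    ln((*m,z+0.02),0.15); ln((*m,z+0.003),0.03); wait(0.15); o=observe(); print("set",round(o["gripper_width"],4),np.round(o["force"],1))
    gripper_to(0.072); ln((*m,z+0.12),0.15)
def look():
    mp((0.47,-0.13,0.34),0); return read_camera("wrist")
def pile(w,k):
    B=rect("wrist",0.012+0.014*k,0.43,0.63,-0.14,0.05,res=0.0005,im=w)
    m=cv2.morphologyEx((B.min(2)>135).astype(np.uint8),cv2.MORPH_OPEN,np.ones((5,5)))
    return B,[r for r in rects(m,0.63,0.05,3200,5400,0.0005)]
E
python3 - <<'E'
from h import *
A,r=panels(read_camera("wrist"))
pick_place(min(r,key=lambda s:np.hypot(s[0]-.566,s[1]+.215)),0)
w=look(); A,r=panels(w); print(np.round(r,3)); B,p=pile(w,1); print("pile",np.round(p,4))
cv2.imwrite("pics/p8.png",np.hstack([B,cv2.resize(A,(400,400))]))
print(observe()["clock"])
E
```

```text
grip 0.0539 [ 0.1 -0.2  6.9]
set 0.0539 [-4.   0.6  8.2]
[[ 0.444 -0.218  0.03   0.083  0.056]
 [ 0.576 -0.37  -0.245  0.082  0.056]
 [ 0.677 -0.224  0.147  0.082  0.056]]
pile [[ 0.5266 -0.0479  0.048   0.0833  0.0546]]
39.425
```

View pics/p8.png

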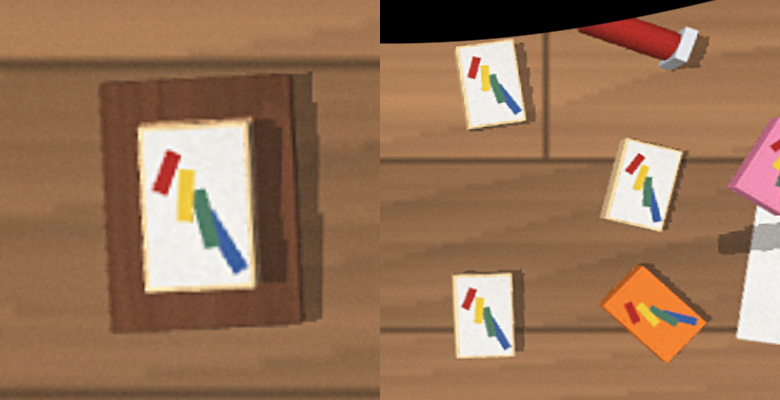

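The first panel is centred on the inlay: (0.5266,-0.0479), yaw 0.048. I do the rest the same way, looking again before each one and gripping slightly higher.

```bash
sed -i 's/ln((x,y,0.002),0.12)/ln((x,y,0.0035),0.12)/; s/ln((\*m,z+0.003),0.03)/ln((*m,z+0.005),0.03)/' h.py
python3 - <<'E'
from h import *
w=look()
for k in (1,2,3):
    A,r=panels(w); r=[s for s in r if s[1]<-0.13]; print(np.round(r,3))
    if not r: break
    pick_place(r[0],k,adj=(0.001,0))
    w=look(); B,p=pile(w,k+1); print("pile",k+1,np.round(p,4))
    if len(p)!=1 or np.hypot(*(np.array(p[0][:2])-MID))>0.006: break
A,r=panels(w); print("left",np.round(r,3))
cv2.imwrite("pics/p9.png",np.hstack([B,cv2.resize(A,(400,400))]))
print(observe()["clock"])
E
```

```text
[[ 0.445 -0.219  0.033  0.083  0.056]
 [ 0.577 -0.371 -0.248  0.083  0.056]
 [ 0.678 -0.226  0.147  0.083  0.056]]
grip 0.0537 [-0.9  0.5  5.4]
set 0.0538 [-3.1  0.5  3.9]
pile 2 [[ 0.527  -0.048   0.0476  0.083   0.0544]]
[[ 0.576 -0.37  -0.245  0.082  0.056]
 [ 0.677 -0.224  0.153  0.083  0.056]]
grip 0.0538 [0.  0.7 6.4]
set 0.0533 [-1.   0.1  4.9]
pile 3 [[ 0.5281 -0.0478  0.0503  0.083   0.0548]]
[[ 0.677 -0.224  0.149  0.082  0.056]]
grip 0.0534 [0.9 0.8 5.7]
set 0.0538 [-2.  -0.5  4.9]
pile 4 [[ 0.5282 -0.0478  0.0543  0.083   0.0546]]
left []
64.2833
```

View pics/p9.png

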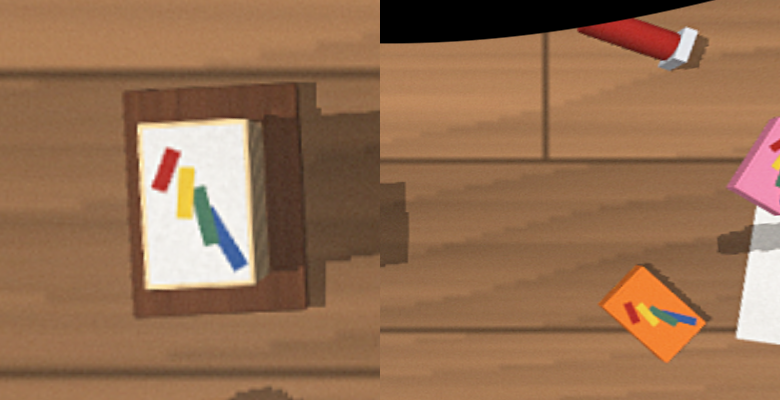

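The pile is flush: four panels with the top at (0.5282,-0.0478), and none left on the table. Next I look at the weight.

```bash
python3 - <<'E'
from h import *
p=(0.44,0.40,0.28); a=best(p,0); print(a)
mp(p,a)
x1,y1=0.58,0.48
im=read_camera("wrist")
A=rect("wrist",0.016,0.44,x1,0.33,y1,res=0.0005,im=im); C=rect("wrist",0.042,0.44,x1,0.33,y1,res=0.0005,im=im)
h=cv2.cvtColor(A,cv2.COLOR_BGR2HSV); m=((h[...,1]<60)&(h[...,2]>110)).astype(np.uint8)
print(np.round(rects(m,x1,y1,3000,6500,0.0005),4))
h=cv2.cvtColor(C,cv2.COLOR_BGR2HSV); m2=((h[...,2]<110)&(h[...,1]>90)).astype(np.uint8); m2=cv2.morphologyEx(m2,cv2.MORPH_OPEN,np.ones((5,5)))
print(np.round(rects(m2,x1,y1,500,2500,0.0005),4))
cv2.imwrite("pics/w10.png",np.hstack([A,C])); print(observe()["clock"])
E
```

```text
3.141592653589793
[[0.5118 0.4145 0.146  0.0858 0.056 ]]
[[0.5034 0.377  0.1355 0.0764 0.02  ]
 [0.5097 0.4142 0.1419 0.0649 0.0133]]
66.2667
```

View pics/w10.png

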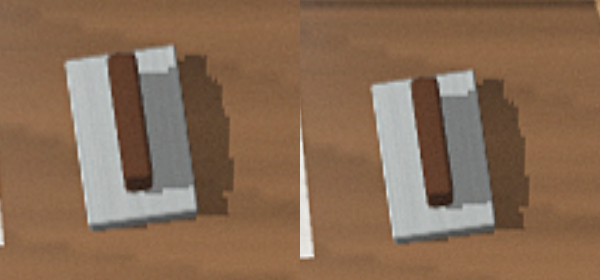

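The steel slab is at (130,138), with its handle along the long side: centre (0.512,0.4145), yaw 0.144. I pick it up and set it on the pile.

```bash
python3 - <<'E'
from h import *
x,y,yaw=0.512,0.4145,0.144; m=MID+np.array([0,0])
ok=[d for d in (np.pi,0,-np.pi) if all(inverse_kinematics([*map(float,p)],[float(v) for v in down(b+d)]) for p,b in (((x,y,.019),yaw),((x,y,.22),yaw),((*m,.22),BY),((*m,.09),BY)))]
print(ok); d=ok[0]
mp((x,y,0.15),yaw+d); gripper_to(0.05); ln((x,y,0.0195),0.08); print(np.round(observe()["force"],1))
gripper_to(0.0,100); o=observe(); print(o["gripper_width"],np.round(o["force"],1))
ln((x,y,0.22),0.15); o=observe(); print(o["gripper_width"],np.round(o["force"],1),np.round(o["wrist_torque"],2))
mp((*m,0.22),BY+0.003+d); ln((*m,0.11),0.12); ln((*m,0.0890),0.02); wait(0.3); o=observe(); print(np.round(o["force"],1),o["clock"])
if o["force"][2]<-3:
    ln((*m,0.0882),0.01); wait(.2); print(np.round(observe()["force"],1))
cv2.imwrite("pics/s11.png",cv2.resize(read_camera("side")[140:300,170:390],(660,480)))
E
```

```text
Traceback (most recent call last):
ValueError: The truth value of an array with more than one element is ambiguous. Use a.any() or a.all()
```

```bash
python3 - <<'E'
from h import *
x,y,yaw=0.512,0.4145,0.144; m=MID+np.array([0,0])
ok=[d for d in (np.pi,0,-np.pi) if all(inverse_kinematics([*map(float,p)],[float(v) for v in down(b+d)]) is not None for p,b in (((x,y,.0195),yaw),((x,y,.22),yaw),((*m,.22),BY),((*m,.09),BY)))]
print(ok); d=ok[0]
mp((x,y,0.15),yaw+d); gripper_to(0.05); ln((x,y,0.0195),0.08); print(np.round(observe()["force"],1))
gripper_to(0.0,100); o=observe(); print(o["gripper_width"],np.round(o["force"],1))
ln((x,y,0.22),0.15); o=observe(); print(o["gripper_width"],np.round(o["force"],1),np.round(o["wrist_torque"],2))
mp((*m,0.22),BY+0.003+d); ln((*m,0.11),0.12); ln((*m,0.0890),0.02); wait(0.3); o=observe(); print(np.round(o["force"],1),o["clock"])
if o["force"][2]<-3:
    ln((*m,0.0882),0.01); wait(.2); print(np.round(observe()["force"],1))
cv2.imwrite("pics/s11.png",cv2.resize(read_camera("side")[140:300,170:390],(660,480)))
E
```

```text
[3.141592653589793, 0, -3.141592653589793]
[ 0.3  0.7 -0.5]
0.012246519261312348 [-1.9  0.4  3.7]
0.011926503411127604 [ 0.   0.6 -7. ] [0.02 0.05 0.04]
[-0.2  0.5 -8.3] 75.2083
[-0.1  0.4 -6.8]
```

View pics/s11.png

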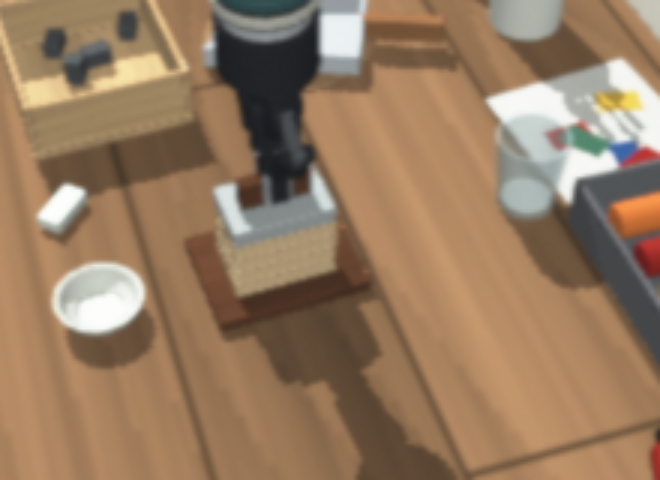

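The weight hangs aligned just above the pile at (275,215), not yet resting on it. I lower it in small steps until it carries, release, and check.

```bash
python3 - <<'E'
from h import *
m=MID; z=0.0882
while observe()["force"][2]<-3 and z>0.083:
    z-=0.0005; ln((*m,z),0.01); wait(0.1)
print(z,np.round(observe()["force"],1))
gripper_to(0.045); ln((*m,z+0.12),0.1)
w=look(); A=rect("wrist",0.084,0.43,0.63,-0.14,0.05,res=0.0005,im=w)
h=cv2.cvtColor(A,cv2.COLOR_BGR2HSV); mm=((h[...,1]<60)&(h[...,2]>100)).astype(np.uint8)
print(np.round(rects(mm,0.63,0.05,2500,7000,0.0005),4),observe()["clock"])
mp((0.45,-0.25,0.4),0)
s=read_camera("side")
cv2.imwrite("pics/f12.png",np.hstack([cv2.resize(A,(380,400)),cv2.resize(s[110:310,160:360],(400,400))]))
E
```

```text
0.0877 [-1.9  1.  -1.6]
[[ 0.5285 -0.0482  0.0469  0.0844  0.0564]] 80.4167
```

View pics/f12.png

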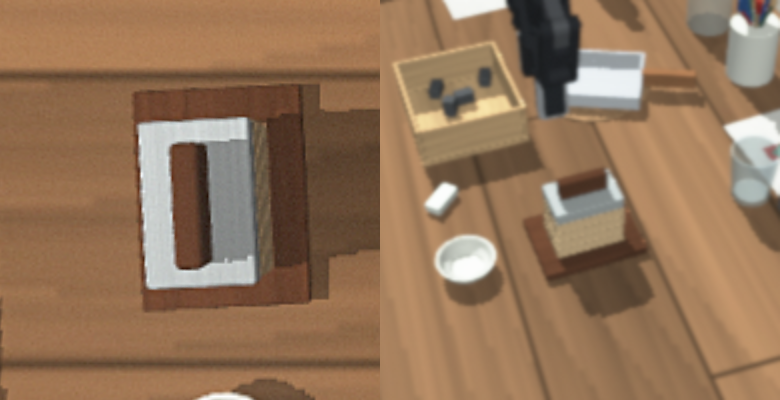

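The weight sits squarely on the flush pile (left image at (200,205), right image at (584,195)). The stubs are in the box, the tray is on the mat, and the glass, dish and eraser are where they were. I hand it in.

```bash
python3 -c "
from station import *
wait(0.5);print(hand_in())"
```

```text
the job is handed in; nothing more can be done
None
```

I handed the job in at about 81 s of the 210 s allowed: four stubs in the box, empty tray flat on the mat, and four panels piled flush on the inlay with the weight squarely on top; the hand-in call returned no verdict.

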